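Shunt the cell carriage to the reading head

TASK

Send the sample carriage along its low-friction rail to the reading head and bring it to a standstill with its white index line at the orange pointer, then leave it standing there by itself with the hand clear of it for more than three seconds before you finish. Push and brake it gently with the closed gripper on the end faces of its two orange spring buffers only: never touch the glass-topped aluminium deck or lean on the tops or sides of the buffers, never race the carriage, and never let it run into the red stop at either end of the rail. Leave everything else on the bench undisturbed.

Things in the scene. Friction and masses are not known exactly. Their poses are not given: they have to be found in the camera images.
- rail: fixed rail, 800 x 100 mm, aluminium on a dark base. Origin: middle of its length, on the table; y axis along the rail (robot's left), x away from the robot, z up. Red end stops with rubber pads stand on it, tops 54 mm above the table; the carriage strikes them when its origin is at y = -270 or +250 mm in this frame
- carriage: carriage coasting on the rail, at rest at the start on the -y side of the pointer. Origin at table height under its middle, axes as the rail's. Nominal moving mass 2.8 kg in all (true: 0.7 to 1.35 times); hardly any dry friction (0.004 N); viscous drag 0.9 N per m/s, so it coasts with a time constant of about 3 s. Racing: over 0.3 m/s
- buffer_a: orange spring buffer at the carriage's -y end: block 96 mm wide (x), 59 to 103 mm above the table; push its flat end face to +y. Origin at table height below the end face's middle, axes as the carriage's. Relaxed, the face is 115 mm from the carriage origin, 35 mm out of the deck. Stroke 30 mm, 100 N/m, damping 1.2 N per m/s: the carriage rebounds from a still hand. Over 15 N is too rough
- buffer_b: the same kind of buffer at the +y end (end face 115 mm to +y of the carriage origin when relaxed); push its end face to -y to brake the carriage or send it back. Same sizes, stroke, stiffness, origin and axes rule
- index (a point): on the carriage's housing (the deck: aluminium, dark blue solar cells under glass on top, 112 mm in x, 160 mm in y, from 55 to 112 mm above the table, not to be touched; its middle is the carriage's): the white index line on the far (+x) side of the carriage: 58 mm in x from the carriage origin, at the middle of its length, 81 mm above the table; the line also crosses the top
- reader: fixed white and orange reading head, 90 x 70 mm, 95 mm tall, on the table at the far side of the rail, its place along the rail varies. Origin at its foot 130 mm from the rail's axis, axes as the rail's
- mark (a point): tip of the orange pointer that sticks out of the reading head towards the carriage, 92 mm above the table, 7 mm wide, axes as the rail's. The carriage is in place when index and mark agree along the rail (within 12 mm)
- mouse: loose black computer mouse, 60 mm across, 34 mm high, on the near side of the rail, origin under its middle; leave alone
- parts_tray: black open box, 60 x 60 x 35 mm, on the near side of the rail, origin under its middle; leave alone
- cell_box: white plastic box 60 x 50 x 22 mm, on the far side of the rail, origin under its middle; leave alone
- vial: amber glass jar with blue cap, 48 mm across, 100 mm high, on the far side of the rail, origin under its middle; leave alone
Things that resemble listed ones, but are neither listed nor needed, are in the scene too. What is shaped like the reader but yellow is not meant.

How it is judged:
By the outcome, as a careful person would: the job done as asked, in the order asked, and still so for the second after the job is handed in, with the robot touching nothing.
It also fails if it takes over 48 s, if anything falls off the work surface, if the arm or the gripper's body presses on something with over 40 N, if the wrist force passes 120 N, or if a joint passes its speed limit or range.

ROBOT

A 6-joint arm with a two-finger parallel gripper is mounted at the origin on the work surface. World frame = base frame: x ahead of the robot, y to its left, z up, the work surface at z = 0. Lengths are in m, angles in rad, forces in N, time in s.
With the tool pointing down it reaches from about 0.25 to 0.725 m from the base axis. Payload 4 kg.
Tool frame: the origin (TCP) lies at the very end of the fingers, on their centre line; the grasp point (between the pads) lies 19 mm behind it; z points along the fingers, y is the line along which they close (so a half turn about z gives the same grasp; the last joint's range is limited). The gripper opens to 85 mm and grips with 20 to 120 N. Pads are 22 mm wide; open, the fingers measure 114 mm over their backs; the gripper's body (76 mm by 85 mm) begins 54 mm behind the grasp point. The pads swing forward as they close: fully open they stand 13 mm farther back than shut.
Start: joints at [-1.343, 0.241, 0.005, 1.335, 0, 1.571], TCP at [0.113, -0.487, 0.231] pointing down, gripper open.
Joint ranges: [-2.72, 2.72], [-1.05, 1.87], [-1.09, 1.28], [-1.99, 2.15], [-1.42, 1.44], [-3.14, 3.14]. Speed limits (rad/s): [2.79, 2.79, 3.14, 3.14, 3.14, 3.14].

INTERFACE

Orientations are given as a unit quaternion [x, y, z, w].
In Python, from workcell import monitor, viewer, job gives the robot as it stands.
- The arm moves only by the tool arm_command, never from a script. Its argument "increments" is a list of rows, each an object of numbers: "dx", "dy", "dz": the shift along the tool's x, y, z in cm; "wx", "wy", "wz": the turn, a rotation vector about the tool's x, y, z in rad; "grip": the finger opening in cm, from 0 to 8.54. In form: [{"dx": .., "dy": .., "dz": .., "wx": .., "wy": .., "wz": .., "grip": ..}, ...]. A call has 1 to 10 rows; each row is the pose to reach, as a shift and turn from the pose commanded when the call began, along the tool's axes at that moment; what a row does not reach only later rows make up. A row lasts 1/10 s, in which the tool goes at most 50 mm and 8.59 degrees, less where a joint would pass 70% of its speed; a pose out of reach is approached as far as the arm can. A call with a gripper value outside its range is refused whole. The fingers move at their own pace and stop on an object; the grip force is fixed at half the most. Time passes only in rows, so rows that repeat a pose let the fingers close. It gives the time, the measured TCP pose, the force, the opening and the grip force at its end, in the units of the state.
- monitor.get_obs(): the state, without advancing time (a new reading comes with each control period).
- viewer.camera(name): name is "side" or "top"; returns (picture, depth): 400x640x3 uint8, red, green, blue; 400x640 float32, m along the optical axis (not along the pixel's ray), 0 where there is no reading.
- viewer.get_calibration(name): a dict with "fovy" (degrees; the focal length in pixels is half the picture's height over the tangent of half this angle, whatever the lens; pixels are square), "cx", "cy" (the principal point, pixels), "dist_coeffs" ([k1, k2, p1, p2, k3] as OpenCV has them; the pictures are not rectified), "view" (4x4, takes a point from world to camera coordinates). Camera axes: x right, y up, looking along -z (the intrinsics and any distortion apply to the point x, -y, -z); pixel columns grow to the right and rows downward; lengths in m; the calibration is good to about 2 mm. A picture is of the moment at which its call begins. get_calibration takes no time and is no camera call.
- job.job_done(): hands the job in; it is judged then, once.
The state is a dict: "clock": time; "joint_pos": joint angles; "joint_vel": joint speeds; "tau": joint torques, N m; "eef_pos": TCP position; "tool_rot": TCP orientation; "ft_force": force on the tool from outside, world axes, zero at the start; "ft_torque": the same for the moment, N m; "grip_width": finger opening in m; "grasp_force": force on a finger pad.
Only numpy, scipy, OpenCV 4.12 (cv2) and the standard library are available. Lean on these libraries where they do the work, as an engineer would, in place of code of your own. Each camera call takes 0.05 s, during which the arm holds its last target. There are 200 camera calls.

## Working session

There is one attempt and no reset: what is moved stays moved. The work goes in short steps, Python scripts to look and compute and a tool call to move; the robot and the scene stay as the last step left them, time stands still between calls to the robot, and variables do not carry over. Pictures are saved under pics/ and viewed, at most 10 in all, crops included, and the job is handed in when it is done.

Besides the shell and the picture viewer there is one more tool, called as name([rows], argument=value, ...), one row to a line, values as JSON. arm_command: Moves the arm, as the interface text tells. Its arguments: {"type":"object","properties":{"increments":{"type":"array","items":{"type":"object","properties":{"dx":{"type":"number"},"dy":{"type":"number"},"dz":{"type":"number"},"wx":{"type":"number"},"wy":{"type":"number"},"wz":{"type":"number"},"grip":{"type":"number"}}}}},"required":["increments"]}

```bash
ls; mkdir -p pics; python3 - <<'E'
from workcell import monitor, viewer
import cv2,numpy as np
o=monitor.get_obs()
print({k:np.round(v,4) for k,v in o.items()})
for n in("side","top"):
    p,d=viewer.camera(n); cv2.imwrite(f"pics/{n}0.png",p[:,:,::-1]); np.save(f"pics/{n}0d.npy",d)
    c=viewer.get_calibration(n); print(n,c)
E
```

```text
pics
{'clock': np.float64(0.0), 'joint_pos': array([-1.343 ,  0.2414,  0.0037,  1.3352, -0.    ,  1.5708]), 'joint_vel': array([ 0.0002,  0.0011,  0.0015,  0.0005,  0.002 , -0.0007]), 'tau': array([ 8.00000e-04, -3.72318e+01,  2.52407e+01,  1.71000e-02,
        1.00000e-04, -0.00000e+00]), 'eef_pos': array([ 0.1128, -0.4865,  0.2304]), 'tool_rot': array([ 9.935e-01,  1.136e-01, -1.000e-04, -1.100e-03]), 'ft_force': array([-0.1228, -0.1325, -0.0197]), 'ft_torque': array([-0.0525, -0.0352,  0.0357]), 'grasp_force': np.float64(0.0), 'grip_width': np.float64(0.0856)}
side {'fovy': 45.522093607472854, 'cx': 321.17722842499853, 'cy': 200.4908208496895, 'dist_coeffs': array([-0.12754883,  0.        ,  0.        ,  0.        ,  0.        ]), 'view': array([[-0.29886769,  0.9542385 ,  0.01034337,  0.15333899],
       [-0.64912996, -0.21122865,  0.73076176,  0.32156505],
       [ 0.69950583,  0.21168689,  0.68255422, -1.74449731],
       [ 0.        ,  0.        ,  0.        ,  1.        ]])}
top {'fovy': 51.165047563613825, 'cx': 325.9209926565165, 'cy': 202.2326687846529, 'dist_coeffs': array([-0.03690456,  0.        ,  0.        ,  0.        ,  0.        ]), 'view': array([[ 0.02906096, -0.99954184,  0.00846009,  0.02896366],
       [ 0.99175242,  0.0298894 ,  0.12463452, -0.58225069],
       [-0.12483028,  0.00476832,  0.99216665, -1.06107479],
       [ 0.        ,  0.        ,  0.        ,  1.        ]])}
```

View pics/top0.png

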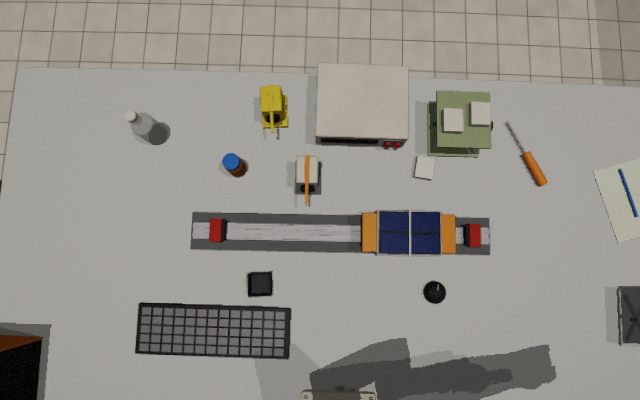

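View pics/side0.png

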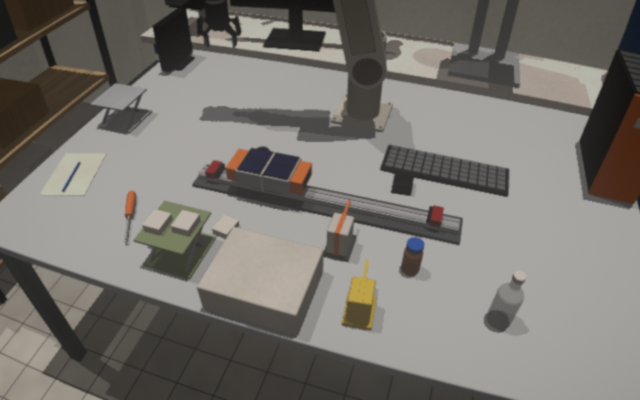

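Top view: the carriage is at about (409,233), buffer_a at (448,233), buffer_b at (370,233), and the red stops at (216,230) and (474,236). The white reader with the orange pointer is at (307,180), pointer tip near (307,203). Lookalikes are the yellow reader at (272,105), the orange screwdriver at (535,168), and the white boxes on the green board at (453,120). I choose the white/orange reader at (307,180).

```bash
cat > h.py <<'E'
import cv2,numpy as np
from workcell import monitor, viewer
def ray(n,px):
    c=viewer.get_calibration(n); f=200/np.tan(np.radians(c["fovy"]/2))
    K=np.array([[f,0,c["cx"]],[0,f,c["cy"]],[0,0,1]])
    u=cv2.undistortPoints(np.array(px,float).reshape(-1,1,2),K,c["dist_coeffs"]).reshape(-1,2)
    d=np.c_[u[:,0],-u[:,1],-np.ones(len(u))]; R=c["view"][:3,:3]; t=c["view"][:3,3]
    return -R.T@t, d@R
def plane(n,px,z):
    o,d=ray(n,px); return o+d*((z-o[2])/d[:,2])[:,None]
def two(pa,pb):
    "triangulate top px pa with side px pb"
    (o1,d1),(o2,d2)=ray("top",[pa]),ray("side",[pb]); d1,d2=d1[0],d2[0]
    s=np.linalg.lstsq(np.c_[d1,-d2],o2-o1,rcond=None)[0]
    a,b=o1+s[0]*d1,o2+s[1]*d2
    return (a+b)/2, np.linalg.norm(a-b)
def blobs(p,lo,hi,amin=25):
    m=cv2.inRange(cv2.cvtColor(p,cv2.COLOR_RGB2HSV),lo,hi)
    cs=cv2.findContours(m,cv2.RETR_EXTERNAL,cv2.CHAIN_APPROX_NONE)[0]
    return [c.reshape(-1,2) for c in cs if cv2.contourArea(c)>amin]
OR=((8,150,100),(20,255,255)); RED1=((0,180,60),(5,255,255))
E
python3 - <<'E'
from h import *
for n in("top","side"):
    p=cv2.imread(f"pics/{n}0.png")[:,:,::-1].copy()
    for nm,r in(("or",OR),("red",RED1),("blue",((110,100,30),(130,255,255)))):
        for b in blobs(p,*r): print(n,nm,np.round(b.mean(0),1),b.min(0),b.max(0),np.round(cv2.minAreaRect(b.astype(np.float32))[1],1))
t=cv2.imread("pics/top0.png")[140:265,180:500]; s=cv2.imread("pics/side0.png")[135:265,190:470]
cv2.imwrite("pics/crop.png",np.vstack([cv2.resize(t,(760,297)),cv2.resize(s,(760,300))]))
E
```

```text
top or [448.2 233.8] [442 215] [455 253] [38. 13.]
top or [368.8 232. ] [362 213] [376 251] [38. 14.]
top or [306.4 179.5] [304 156] [308 204] [48.  4.]
top or [534.5 168.3] [523 152] [546 185] [36.1  8.7]
top red [474.4 235. ] [469 224] [480 246] [22.4 10.7]
top red [215.3 230. ] [209 219] [221 241] [11.3 22.5]
top blue [424.9 243.3] [412 234] [438 253] [19. 26.]
top blue [394.6 242.9] [381 233] [408 252] [19. 27.]
top blue [424.8 222.1] [412 212] [438 232] [26.8 19.4]
top blue [394.1 221.6] [381 212] [407 231] [19. 26.]
side or [342.3 218. ] [336 203] [348 232] [ 2.4 31.4]
side or [129.7 202.7] [126 192] [133 213] [ 5.8 21.5]
side or [300.6 172.4] [291 162] [310 183] [11.2 24.1]
side or [236.6 159.5] [227 150] [246 169] [ 8.1 24.9]
side blue [415. 244.] [407 238] [423 250] [12. 16.]
side blue [628.6  45.5] [621  39] [636  52] [16.2 11.9]
side blue [634.5  33.4] [630  24] [639  43] [19.8  8.6]
```

View pics/crop.png

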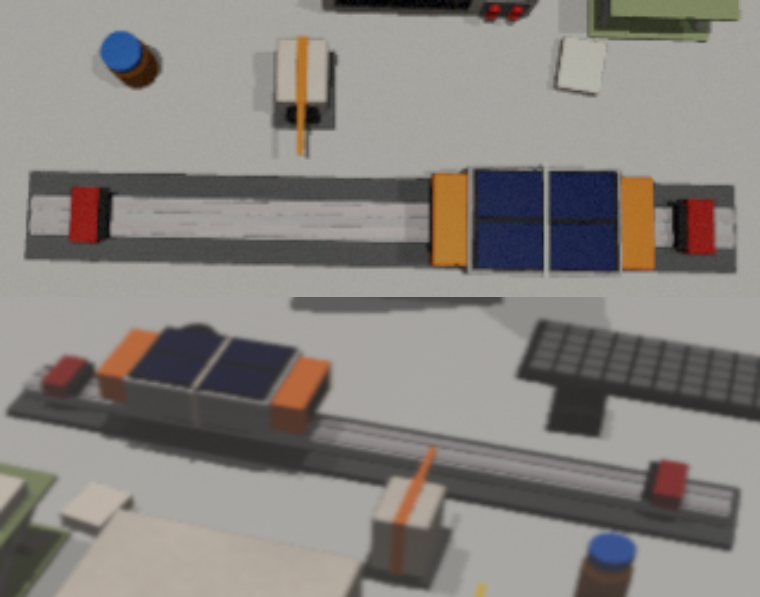

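The crop shows the white index line at top-view column ≈410 between the solar cells. The pointer tip is at ≈(306.5,204.5) in top and ≈(349.5,201) in side, on the white reader, so the choice holds.

```bash
python3 - <<'E'
from h import *
np.set_printoptions(precision=4,suppress=True)
P=lambda px,z:plane("top",px,z)
print("mark2",two((306.5,204.5),(349.3,201)), "mark", P([(306.5,204.5)],.092))
print("index top ends",P([(410,212),(410,254)],.112))
print("bufA outer edge corners/mid",P([(455.5,215),(455.5,253),(455.5,234)],.103))
print("bufB outer", P([(361.5,213),(361.5,251)],.103))
print("stops", P([(474.4,235),(215.3,230)],.054))
print("stop inner edges",P([(468.5,235),(221.5,230)],.054))
print("rail corners",P([(180+30/2.375,140+172/2.375),(180+25/2.375,140+258/2.375),(180+735/2.375,140+186/2.375),(180+736/2.375,140+271/2.375)],.01))
# heights by triangulation: bufB outer far corner top, line end
print("bufB corner far",two((361.5,213),(310,183-13)))
sx=lambda x,y:(190+x*280/760,135+(y-297)*130/300)
print("bufB near/far top corners",two((361.5,251),sx(330,361)),two((361.5,213),sx(313,392)))
print("index far end",two((410,212),sx(197,389)))
d=np.load("pics/top0d.npy")
c=viewer.get_calibration("top");R=c["view"][:3,:3];t=c["view"][:3,3]
for px in[(448,234),(369,232),(425,243),(474,235),(410,290)]:
    o,dd=ray("top",[px]); print(px,"z depth",(o+dd[0]*d[px[1],px[0]])) 
E
```

```text
mark2 (array([0.5673, 0.0946, 0.0894]), np.float64(0.0003529681403511001)) mark [[0.567  0.0946 0.092 ]]
index top ends [[ 0.5537 -0.1596  0.112 ]
 [ 0.4517 -0.1601  0.112 ]]
bufA outer edge corners/mid [[ 0.5506 -0.2746  0.103 ]
 [ 0.4572 -0.2738  0.103 ]
 [ 0.5037 -0.2742  0.103 ]]
bufB outer [[ 0.5487 -0.0418  0.103 ]
 [ 0.4558 -0.0435  0.103 ]]
stops [[ 0.5053 -0.339   0.054 ]
 [ 0.4986  0.3277  0.054 ]]
stop inner edges [[ 0.5049 -0.3236  0.054 ]
 [ 0.4991  0.3118  0.054 ]]
rail corners [[ 0.5461  0.403   0.01  ]
 [ 0.4494  0.4021  0.01  ]
 [ 0.554  -0.3969  0.01  ]
 [ 0.4579 -0.3964  0.01  ]]
bufB corner far (array([ 0.5426, -0.031 ,  0.1458]), np.float64(0.014170822316521288))
bufB near/far top corners (array([ 0.4563, -0.0457,  0.1   ]), np.float64(0.0038900973253120363)) (array([ 0.546 , -0.0379,  0.1242]), np.float64(0.003937937688803917))
index far end (array([ 0.5543, -0.16  ,  0.1037]), np.float64(0.0026863498398422745))
(448, 234) z depth [ 0.5032 -0.2559  0.1021]
(369, 232) z depth [ 0.5026 -0.0613  0.1009]
(425, 243) z depth [ 0.4792 -0.1965  0.1123]
(474, 235) z depth [ 0.5052 -0.3377  0.0546]
(410, 290) z depth [ 0.3575 -0.1841  0.0004]
```

arm_command([
  {"dx": 4.2,"dy": -0.8,"wz": -0.134,"grip": 0},
  {"dx": 8.4,"dy": -1.6,"wz": -0.269,"grip": 0},
  {"dx": 12.6,"dy": -2.4,"wz": -0.403,"grip": 0},
  {"dx": 16.8,"dy": -3.2,"wz": -0.537,"grip": 0},
  {"dx": 20.9,"dy": -3.9,"wz": -0.672,"grip": 0},
  {"dx": 25.1,"dy": -4.7,"wz": -0.806,"grip": 0},
  {"dx": 29.3,"dy": -5.5,"wz": -0.94,"grip": 0},
  {"dx": 33.5,"dy": -6.3,"wz": -1.074,"grip": 0},
  {"dx": 37.7,"dy": -7.1,"wz": -1.209,"grip": 0},
  {"dx": 41.9,"dy": -7.9,"wz": -1.343,"grip": 0},
])

```text
validation failed for argument at $.in...
```

arm_command([
  {"dx": 4.2,"dy": -0.8,"dz": 0,"wx": 0,"wy": 0,"wz": -0.134,"grip": 0},
  {"dx": 8.4,"dy": -1.6,"dz": 0,"wx": 0,"wy": 0,"wz": -0.269,"grip": 0},
  {"dx": 12.6,"dy": -2.4,"dz": 0,"wx": 0,"wy": 0,"wz": -0.403,"grip": 0},
  {"dx": 16.8,"dy": -3.2,"dz": 0,"wx": 0,"wy": 0,"wz": -0.537,"grip": 0},
  {"dx": 20.9,"dy": -3.9,"dz": 0,"wx": 0,"wy": 0,"wz": -0.672,"grip": 0},
  {"dx": 25.1,"dy": -4.7,"dz": 0,"wx": 0,"wy": 0,"wz": -0.806,"grip": 0},
  {"dx": 29.3,"dy": -5.5,"dz": 0,"wx": 0,"wy": 0,"wz": -0.94,"grip": 0},
  {"dx": 33.5,"dy": -6.3,"dz": 0,"wx": 0,"wy": 0,"wz": -1.074,"grip": 0},
  {"dx": 37.7,"dy": -7.1,"dz": 0,"wx": 0,"wy": 0,"wz": -1.209,"grip": 0},
  {"dx": 41.9,"dy": -7.9,"dz": 0,"wx": 0,"wy": 0,"wz": -1.343,"grip": 0},
])

```text
clock: 1.1
eef_pos: [0.5045, -0.3144, 0.2308]
tool_rot: [0.705, 0.709, -0.0, -0.0]
ft_force: [0.6, -1.9, 0.0]
grip_width: 0.0003
grasp_force: 0.0
```

arm_command([
  {"dx": 0,"dy": 0,"dz": 3,"wx": 0,"wy": 0,"wz": 0,"grip": 0},
  {"dx": 0,"dy": 0,"dz": 6.5,"wx": 0,"wy": 0,"wz": 0,"grip": 0},
  {"dx": 0,"dy": 0,"dz": 10,"wx": 0,"wy": 0,"wz": 0,"grip": 0},
  {"dx": 0,"dy": 0,"dz": 13,"wx": 0,"wy": 0,"wz": 0,"grip": 0},
  {"dx": 0,"dy": 0,"dz": 14.7,"wx": 0,"wy": 0,"wz": 0,"grip": 0},
  {"dx": 0,"dy": 0,"dz": 15.5,"wx": 0,"wy": 0,"wz": 0,"grip": 0},
  {"dx": 0,"dy": 0,"dz": 15.5,"wx": 0,"wy": 0,"wz": 0,"grip": 0},
])

```text
clock: 1.8
eef_pos: [0.5023, -0.3149, 0.0748]
tool_rot: [0.707, 0.707, -0.0, -0.002]
ft_force: [-0.2, -0.0, 0.5]
grip_width: -0.0002
grasp_force: 0.0
```

```bash
cat > loc.py <<'E'
from h import *
import sys
def meas(save=None):
    t0=monitor.get_obs()["clock"]; p,_=viewer.camera("top")
    if save: cv2.imwrite(f"pics/{save}.png",p[:,:,::-1])
    # index line: bright column between dark-blue cells on deck rows; subpixel by intensity centroid
    hsv=cv2.cvtColor(p,cv2.COLOR_RGB2HSV); m=cv2.inRange(hsv,(110,100,30),(130,255,255)); m[:205]=0; m[262:]=0
    cs=[c for c in cv2.findContours(m,cv2.RETR_EXTERNAL,cv2.CHAIN_APPROX_SIMPLE)[0] if cv2.contourArea(c)>100]
    u=np.vstack([c.reshape(-1,2) for c in cs]); cx=(u[:,0].min()+u[:,0].max())/2
    g=p.sum(2).astype(float); rows=list(range(217,229))+list(range(238,248)); x0=int(cx)
    w=g[rows,x0-5:x0+7].mean(0); w=np.clip(w-np.sort(w)[5]-30,0,None); col=(w*np.arange(x0-5,x0+7)).sum()/w.sum()
    tip=plane("top",[(col,232.5)],.112)[0]
    return t0,col,tip[1],len(cs)
if __name__=="__main__":
    a=meas(sys.argv[1] if len(sys.argv)>1 else None); b=meas()
    print("t %.2f col %.2f y %.4f n%d | t %.2f col %.2f y %.4f | v %.4f"%(*a,*b[:3],(b[2]-a[2])/(b[0]-a[0])))
    print(np.round(monitor.get_obs()["eef_pos"],4),np.round(monitor.get_obs()["ft_force"],2))
E
python3 loc.py down
python3 -c "
import cv2;p=cv2.imread('pics/down.png');cv2.imwrite('pics/downc.png',cv2.resize(p[170:290,340:500],(640,480)))"
```

```text
t 1.80 col 409.63 y -0.1590 n4 | t 1.85 col 409.63 y -0.1590 | v 0.0001
[ 0.5038 -0.3159  0.0771] [-0.42  0.23  0.25]
```

View pics/downc.png

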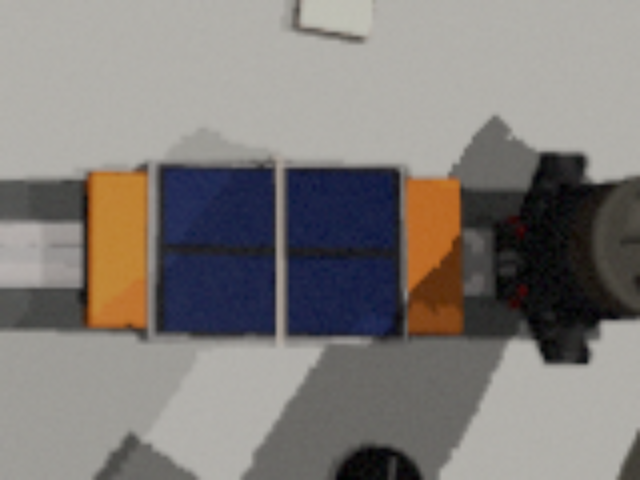

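The closeup shows the closed gripper behind buffer_a (face at crop column 462), clear of it and of the deck. Now a gentle push at about 4 cm/s.

arm_command([
  {"dx": 0.8,"dy": 0,"dz": 0,"wx": 0,"wy": 0,"wz": 0,"grip": 0},
  {"dx": 1.6,"dy": 0,"dz": 0,"wx": 0,"wy": 0,"wz": 0,"grip": 0},
  {"dx": 2.2,"dy": 0,"dz": 0,"wx": 0,"wy": 0,"wz": 0,"grip": 0},
  {"dx": 2.6,"dy": 0,"dz": 0,"wx": 0,"wy": 0,"wz": 0,"grip": 0},
  {"dx": 3.0,"dy": 0,"dz": 0,"wx": 0,"wy": 0,"wz": 0,"grip": 0},
  {"dx": 3.4,"dy": 0,"dz": 0,"wx": 0,"wy": 0,"wz": 0,"grip": 0},
  {"dx": 3.8,"dy": 0,"dz": 0,"wx": 0,"wy": 0,"wz": 0,"grip": 0},
  {"dx": 4.2,"dy": 0,"dz": 0,"wx": 0,"wy": 0,"wz": 0,"grip": 0},
  {"dx": 4.6,"dy": 0,"dz": 0,"wx": 0,"wy": 0,"wz": 0,"grip": 0},
  {"dx": 5.0,"dy": 0,"dz": 0,"wx": 0,"wy": 0,"wz": 0,"grip": 0},
])

```text
clock: 2.9
eef_pos: [0.5032, -0.2652, 0.0763]
tool_rot: [0.707, 0.707, 0.0, -0.0]
ft_force: [-0.3, 0.4, 0.4]
grip_width: -0.0
grasp_force: 0.1
```

arm_command([
  {"dx": 0.4,"dy": 0,"dz": 0,"wx": 0,"wy": 0,"wz": 0,"grip": 0},
  {"dx": 0.8,"dy": 0,"dz": 0,"wx": 0,"wy": 0,"wz": 0,"grip": 0},
  {"dx": 1.2,"dy": 0,"dz": 0,"wx": 0,"wy": 0,"wz": 0,"grip": 0},
  {"dx": 1.2,"dy": 0,"dz": 0,"wx": 0,"wy": 0,"wz": 0,"grip": 0},
  {"dx": 1.2,"dy": 0,"dz": 0,"wx": 0,"wy": 0,"wz": 0,"grip": 0},
])

```text
clock: 3.4
eef_pos: [0.5033, -0.2534, 0.0763]
tool_rot: [0.707, 0.707, -0.0, 0.0]
ft_force: [-0.1, 0.1, 0.1]
grip_width: -0.0001
grasp_force: 0.0
```

```bash
python3 loc.py
```

```text
t 3.40 col 388.58 y -0.1077 n4 | t 3.45 col 387.13 y -0.1041 | v 0.0703
[ 0.5033 -0.2536  0.0763] [ 0.12 -1.09  0.02]
```

arm_command([
  {"dx": 0,"dy": 0,"dz": 0,"wx": 0,"wy": 0,"wz": 0,"grip": 0},
  {"dx": 0,"dy": 0,"dz": 0,"wx": 0,"wy": 0,"wz": 0,"grip": 0},
  {"dx": 0,"dy": 0,"dz": 0,"wx": 0,"wy": 0,"wz": 0,"grip": 0},
  {"dx": 0,"dy": 0,"dz": 0,"wx": 0,"wy": 0,"wz": 0,"grip": 0},
  {"dx": 0,"dy": 0,"dz": 0,"wx": 0,"wy": 0,"wz": 0,"grip": 0},
])

```text
clock: 4.0
eef_pos: [0.5032, -0.2535, 0.0763]
tool_rot: [0.707, 0.707, 0.0, -0.0]
ft_force: [0.8, 0.5, 0.4]
grip_width: 0.0
grasp_force: 0.0
```

```bash
python3 loc.py
```

```text
t 4.00 col 373.95 y -0.0721 n4 | t 4.05 col 372.84 y -0.0694 | v 0.0542
[ 0.5032 -0.2535  0.0763] [ 0.34 -0.05 -0.57]
```

arm_command([
  {"dx": 0.5,"dy": 0,"dz": 0,"wx": 0,"wy": 0,"wz": 0,"grip": 0},
  {"dx": 1.0,"dy": 0,"dz": 0,"wx": 0,"wy": 0,"wz": 0,"grip": 0},
  {"dx": 1.5,"dy": 0,"dz": 0,"wx": 0,"wy": 0,"wz": 0,"grip": 0},
  {"dx": 2.0,"dy": 0,"dz": 0,"wx": 0,"wy": 0,"wz": 0,"grip": 0},
  {"dx": 2.5,"dy": 0,"dz": 0,"wx": 0,"wy": 0,"wz": 0,"grip": 0},
  {"dx": 3.0,"dy": 0,"dz": 0,"wx": 0,"wy": 0,"wz": 0,"grip": 0},
  {"dx": 3.5,"dy": 0,"dz": 0,"wx": 0,"wy": 0,"wz": 0,"grip": 0},
  {"dx": 4.0,"dy": 0,"dz": 0,"wx": 0,"wy": 0,"wz": 0,"grip": 0},
  {"dx": 4.5,"dy": 0,"dz": 0,"wx": 0,"wy": 0,"wz": 0,"grip": 0},
  {"dx": 5.0,"dy": 0,"dz": 0,"wx": 0,"wy": 0,"wz": 0,"grip": 0},
])

```text
clock: 5.1
eef_pos: [0.5032, -0.2031, 0.0763]
tool_rot: [0.707, 0.707, -0.0, 0.0]
ft_force: [0.5, -0.5, -0.0]
grip_width: -0.0002
grasp_force: 0.0
```

```bash
python3 loc.py
```

```text
t 5.10 col 353.01 y -0.0213 n4 | t 5.15 col 352.17 y -0.0192 | v 0.0411
[ 0.5032 -0.2028  0.0763] [-0.28  0.14 -0.56]
```

arm_command([
  {"dx": 0.3,"dy": 0,"dz": 0,"wx": 0,"wy": 0,"wz": 0,"grip": 0},
  {"dx": 0.6,"dy": 0,"dz": 0,"wx": 0,"wy": 0,"wz": 0,"grip": 0},
  {"dx": 0.9,"dy": 0,"dz": 0,"wx": 0,"wy": 0,"wz": 0,"grip": 0},
  {"dx": 1.2,"dy": 0,"dz": 0,"wx": 0,"wy": 0,"wz": 0,"grip": 0},
  {"dx": 1.5,"dy": 0,"dz": 0,"wx": 0,"wy": 0,"wz": 0,"grip": 0},
  {"dx": 1.8,"dy": 0,"dz": 0,"wx": 0,"wy": 0,"wz": 0,"grip": 0},
  {"dx": 2.1,"dy": 0,"dz": 0,"wx": 0,"wy": 0,"wz": 0,"grip": 0},
  {"dx": 2.4,"dy": 0,"dz": 0,"wx": 0,"wy": 0,"wz": 0,"grip": 0},
  {"dx": 2.7,"dy": 0,"dz": 0,"wx": 0,"wy": 0,"wz": 0,"grip": 0},
  {"dx": 3.0,"dy": 0,"dz": 0,"wx": 0,"wy": 0,"wz": 0,"grip": 0},
])

```text
clock: 6.2
eef_pos: [0.5032, -0.1732, 0.0763]
tool_rot: [0.707, 0.707, -0.0, -0.0]
ft_force: [-0.5, 0.4, 0.2]
grip_width: 0.0
grasp_force: 0.0
```

```bash
python3 loc.py
```

```text
t 6.20 col 337.91 y 0.0154 n4 | t 6.25 col 337.27 y 0.0169 | v 0.0309
[ 0.5032 -0.1731  0.0763] [0.36 0.42 0.12]
```

arm_command([
  {"dx": 0.3,"dy": 0,"dz": 0,"wx": 0,"wy": 0,"wz": 0,"grip": 0},
  {"dx": 0.6,"dy": 0,"dz": 0,"wx": 0,"wy": 0,"wz": 0,"grip": 0},
  {"dx": 0.9,"dy": 0,"dz": 0,"wx": 0,"wy": 0,"wz": 0,"grip": 0},
  {"dx": 1.2,"dy": 0,"dz": 0,"wx": 0,"wy": 0,"wz": 0,"grip": 0},
  {"dx": 1.5,"dy": 0,"dz": 0,"wx": 0,"wy": 0,"wz": 0,"grip": 0},
  {"dx": 1.8,"dy": 0,"dz": 0,"wx": 0,"wy": 0,"wz": 0,"grip": 0},
  {"dx": 2.1,"dy": 0,"dz": 0,"wx": 0,"wy": 0,"wz": 0,"grip": 0},
  {"dx": 2.4,"dy": 0,"dz": 0,"wx": 0,"wy": 0,"wz": 0,"grip": 0},
  {"dx": 2.7,"dy": 0,"dz": 0,"wx": 0,"wy": 0,"wz": 0,"grip": 0},
  {"dx": 3.0,"dy": 0,"dz": 0,"wx": 0,"wy": 0,"wz": 0,"grip": 0},
])

```text
clock: 7.3
eef_pos: [0.5032, -0.1433, 0.0763]
tool_rot: [0.707, 0.707, -0.0, -0.0]
ft_force: [0.5, 0.2, 0.4]
grip_width: -0.0002
grasp_force: 0.0
```

```bash
python3 loc.py
```

```text
t 7.30 col 327.08 y 0.0416 n4 | t 7.35 col 326.73 y 0.0424 | v 0.0168
[ 0.5032 -0.1431  0.0763] [ 0.2  -0.88 -0.74]
```

arm_command([
  {"dx": 0.2,"dy": 0,"dz": 0,"wx": 0,"wy": 0,"wz": 0,"grip": 0},
  {"dx": 0.4,"dy": 0,"dz": 0,"wx": 0,"wy": 0,"wz": 0,"grip": 0},
  {"dx": 0.6,"dy": 0,"dz": 0,"wx": 0,"wy": 0,"wz": 0,"grip": 0},
  {"dx": 0.8,"dy": 0,"dz": 0,"wx": 0,"wy": 0,"wz": 0,"grip": 0},
  {"dx": 1.0,"dy": 0,"dz": 0,"wx": 0,"wy": 0,"wz": 0,"grip": 0},
  {"dx": 1.2,"dy": 0,"dz": 0,"wx": 0,"wy": 0,"wz": 0,"grip": 0},
  {"dx": 1.4,"dy": 0,"dz": 0,"wx": 0,"wy": 0,"wz": 0,"grip": 0},
  {"dx": 1.6,"dy": 0,"dz": 0,"wx": 0,"wy": 0,"wz": 0,"grip": 0},
  {"dx": 1.8,"dy": 0,"dz": 0,"wx": 0,"wy": 0,"wz": 0,"grip": 0},
  {"dx": 2.0,"dy": 0,"dz": 0,"wx": 0,"wy": 0,"wz": 0,"grip": 0},
])

```text
clock: 8.4
eef_pos: [0.5033, -0.1233, 0.0763]
tool_rot: [0.707, 0.707, -0.0, 0.0]
ft_force: [-0.2, -0.7, 0.4]
grip_width: -0.0002
grasp_force: 0.0
```

```bash
python3 loc.py
```

```text
t 8.40 col 319.63 y 0.0596 n4 | t 8.45 col 319.24 y 0.0606 | v 0.0190
[ 0.5033 -0.1232  0.0763] [ 0.29  0.76 -0.15]
```

arm_command([
  {"dx": 0.2,"dy": 0,"dz": 0,"wx": 0,"wy": 0,"wz": 0,"grip": 0},
  {"dx": 0.4,"dy": 0,"dz": 0,"wx": 0,"wy": 0,"wz": 0,"grip": 0},
  {"dx": 0.6,"dy": 0,"dz": 0,"wx": 0,"wy": 0,"wz": 0,"grip": 0},
  {"dx": 0.8,"dy": 0,"dz": 0,"wx": 0,"wy": 0,"wz": 0,"grip": 0},
  {"dx": 1.0,"dy": 0,"dz": 0,"wx": 0,"wy": 0,"wz": 0,"grip": 0},
  {"dx": 1.2,"dy": 0,"dz": 0,"wx": 0,"wy": 0,"wz": 0,"grip": 0},
  {"dx": 1.4,"dy": 0,"dz": 0,"wx": 0,"wy": 0,"wz": 0,"grip": 0},
  {"dx": 1.6,"dy": 0,"dz": 0,"wx": 0,"wy": 0,"wz": 0,"grip": 0},
  {"dx": 1.8,"dy": 0,"dz": 0,"wx": 0,"wy": 0,"wz": 0,"grip": 0},
  {"dx": 2.0,"dy": 0,"dz": 0,"wx": 0,"wy": 0,"wz": 0,"grip": 0},
])

```text
clock: 9.5
eef_pos: [0.5032, -0.1034, 0.0763]
tool_rot: [0.707, 0.707, -0.0, -0.0]
ft_force: [0.2, 0.5, 0.3]
grip_width: -0.0001
grasp_force: 0.0
```

```bash
python3 loc.py
```

```text
t 9.50 col 314.44 y 0.0722 n4 | t 9.55 col 314.20 y 0.0728 | v 0.0120
[ 0.5033 -0.1033  0.0763] [ 0.42 -0.01 -0.81]
```

arm_command([
  {"dx": 0.3,"dy": 0,"dz": 0,"wx": 0,"wy": 0,"wz": 0,"grip": 0},
  {"dx": 0.6,"dy": 0,"dz": 0,"wx": 0,"wy": 0,"wz": 0,"grip": 0},
  {"dx": 0.9,"dy": 0,"dz": 0,"wx": 0,"wy": 0,"wz": 0,"grip": 0},
  {"dx": 1.2,"dy": 0,"dz": 0,"wx": 0,"wy": 0,"wz": 0,"grip": 0},
  {"dx": 1.5,"dy": 0,"dz": 0,"wx": 0,"wy": 0,"wz": 0,"grip": 0},
  {"dx": 1.8,"dy": 0,"dz": 0,"wx": 0,"wy": 0,"wz": 0,"grip": 0},
  {"dx": 2.1,"dy": 0,"dz": 0,"wx": 0,"wy": 0,"wz": 0,"grip": 0},
  {"dx": 2.4,"dy": 0,"dz": 0,"wx": 0,"wy": 0,"wz": 0,"grip": 0},
  {"dx": 2.7,"dy": 0,"dz": 0,"wx": 0,"wy": 0,"wz": 0,"grip": 0},
  {"dx": 3.0,"dy": 0,"dz": 0,"wx": 0,"wy": 0,"wz": 0,"grip": 0},
])

```text
clock: 10.6
eef_pos: [0.5032, -0.0733, 0.0763]
tool_rot: [0.707, 0.707, -0.0, -0.0]
ft_force: [0.2, 0.7, -0.3]
grip_width: 0.0002
grasp_force: 0.0
```

arm_command([
  {"dx": 0,"dy": 0,"dz": 0,"wx": 0,"wy": 0,"wz": 0,"grip": 0},
  {"dx": 0,"dy": 0,"dz": 0,"wx": 0,"wy": 0,"wz": 0,"grip": 0},
  {"dx": 0,"dy": 0,"dz": 0,"wx": 0,"wy": 0,"wz": 0,"grip": 0},
  {"dx": 0,"dy": 0,"dz": 0,"wx": 0,"wy": 0,"wz": 0,"grip": 0},
  {"dx": 0,"dy": 0,"dz": 0,"wx": 0,"wy": 0,"wz": 0,"grip": 0},
  {"dx": 0,"dy": 0,"dz": 0,"wx": 0,"wy": 0,"wz": 0,"grip": 0},
  {"dx": 0,"dy": 0,"dz": 0,"wx": 0,"wy": 0,"wz": 0,"grip": 0},
  {"dx": 0,"dy": 0,"dz": 0,"wx": 0,"wy": 0,"wz": 0,"grip": 0},
  {"dx": 0,"dy": 0,"dz": 0,"wx": 0,"wy": 0,"wz": 0,"grip": 0},
  {"dx": 0,"dy": 0,"dz": 0,"wx": 0,"wy": 0,"wz": 0,"grip": 0},
])

```text
clock: 11.6
eef_pos: [0.5032, -0.0735, 0.0763]
tool_rot: [0.707, 0.707, -0.0, -0.0]
ft_force: [-0.6, -1.0, -0.3]
grip_width: 0.0002
grasp_force: 0.0
```

arm_command([
  {"dx": 0,"dy": 0,"dz": 0,"wx": 0,"wy": 0,"wz": 0,"grip": 0},
  {"dx": 0,"dy": 0,"dz": 0,"wx": 0,"wy": 0,"wz": 0,"grip": 0},
  {"dx": 0,"dy": 0,"dz": 0,"wx": 0,"wy": 0,"wz": 0,"grip": 0},
  {"dx": 0,"dy": 0,"dz": 0,"wx": 0,"wy": 0,"wz": 0,"grip": 0},
  {"dx": 0,"dy": 0,"dz": 0,"wx": 0,"wy": 0,"wz": 0,"grip": 0},
  {"dx": 0,"dy": 0,"dz": 0,"wx": 0,"wy": 0,"wz": 0,"grip": 0},
  {"dx": 0,"dy": 0,"dz": 0,"wx": 0,"wy": 0,"wz": 0,"grip": 0},
  {"dx": 0,"dy": 0,"dz": 0,"wx": 0,"wy": 0,"wz": 0,"grip": 0},
  {"dx": 0,"dy": 0,"dz": 0,"wx": 0,"wy": 0,"wz": 0,"grip": 0},
  {"dx": 0,"dy": 0,"dz": 0,"wx": 0,"wy": 0,"wz": 0,"grip": 0},
])

```text
clock: 12.6
eef_pos: [0.5032, -0.0735, 0.0763]
tool_rot: [0.707, 0.707, -0.0, -0.0]
ft_force: [0.4, -1.0, 0.1]
grip_width: -0.0001
grasp_force: 0.0
```

```bash
python3 loc.py
```

```text
t 12.60 col 308.25 y 0.0872 n4 | t 12.65 col 308.22 y 0.0872 | v 0.0014
[ 0.5033 -0.0735  0.0763] [-0.11  0.4  -0.09]
```

arm_command([
  {"dx": 0,"dy": 0,"dz": 0,"wx": 0,"wy": 0,"wz": 0,"grip": 0},
  {"dx": 0,"dy": 0,"dz": 0,"wx": 0,"wy": 0,"wz": 0,"grip": 0},
  {"dx": 0,"dy": 0,"dz": 0,"wx": 0,"wy": 0,"wz": 0,"grip": 0},
  {"dx": 0,"dy": 0,"dz": 0,"wx": 0,"wy": 0,"wz": 0,"grip": 0},
  {"dx": 0,"dy": 0,"dz": 0,"wx": 0,"wy": 0,"wz": 0,"grip": 0},
  {"dx": 0,"dy": 0,"dz": 0,"wx": 0,"wy": 0,"wz": 0,"grip": 0},
  {"dx": 0,"dy": 0,"dz": 0,"wx": 0,"wy": 0,"wz": 0,"grip": 0},
  {"dx": 0,"dy": 0,"dz": 0,"wx": 0,"wy": 0,"wz": 0,"grip": 0},
  {"dx": 0,"dy": 0,"dz": 0,"wx": 0,"wy": 0,"wz": 0,"grip": 0},
  {"dx": 0,"dy": 0,"dz": 0,"wx": 0,"wy": 0,"wz": 0,"grip": 0},
])

```text
clock: 13.7
eef_pos: [0.5033, -0.0735, 0.0763]
tool_rot: [0.707, 0.707, 0.0, -0.0]
ft_force: [-0.1, 0.7, 0.2]
grip_width: -0.0003
grasp_force: 0.0
```

```bash
python3 loc.py rest; python3 -c "
import cv2;p=cv2.imread('pics/rest.png');cv2.imwrite('pics/restc.png',cv2.resize(p[165:265,240:400],(800,500),interpolation=cv2.INTER_CUBIC))"
```

```text
t 13.70 col 307.98 y 0.0878 n4 | t 13.75 col 307.98 y 0.0878 | v -0.0001
[ 0.5032 -0.0735  0.0763] [ 0.27 -0.13  0.53]
```

View pics/restc.png

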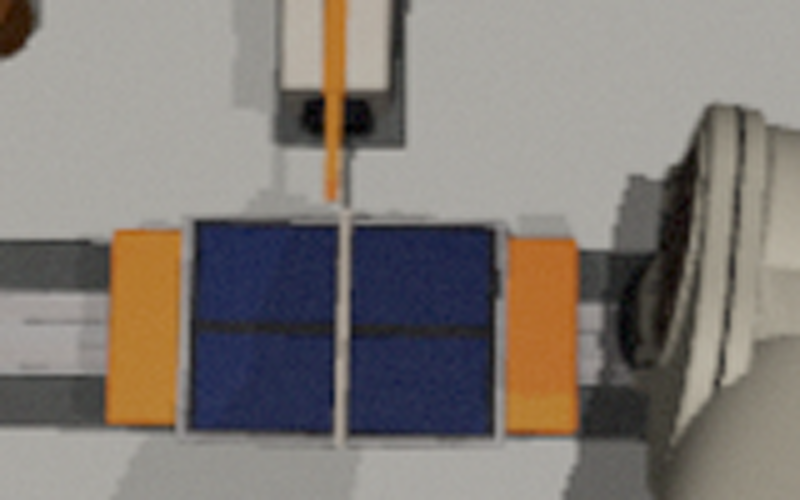

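The carriage rests with its line at crop column 346, and the pointer tip is at 331. That is about 3 px, or 7 mm, short, so I'll give it a very slow nudge to centre it.

arm_command([
  {"dx": 0.4,"dy": 0,"dz": 0,"wx": 0,"wy": 0,"wz": 0,"grip": 0},
  {"dx": 0.8,"dy": 0,"dz": 0,"wx": 0,"wy": 0,"wz": 0,"grip": 0},
  {"dx": 1.2,"dy": 0,"dz": 0,"wx": 0,"wy": 0,"wz": 0,"grip": 0},
  {"dx": 1.6,"dy": 0,"dz": 0,"wx": 0,"wy": 0,"wz": 0,"grip": 0},
  {"dx": 2.0,"dy": 0,"dz": 0,"wx": 0,"wy": 0,"wz": 0,"grip": 0},
  {"dx": 2.3,"dy": 0,"dz": 0,"wx": 0,"wy": 0,"wz": 0,"grip": 0},
  {"dx": 2.5,"dy": 0,"dz": 0,"wx": 0,"wy": 0,"wz": 0,"grip": 0},
  {"dx": 2.6,"dy": 0,"dz": 0,"wx": 0,"wy": 0,"wz": 0,"grip": 0},
  {"dx": 2.66,"dy": 0,"dz": 0,"wx": 0,"wy": 0,"wz": 0,"grip": 0},
  {"dx": 2.7,"dy": 0,"dz": 0,"wx": 0,"wy": 0,"wz": 0,"grip": 0},
])

```text
clock: 14.8
eef_pos: [0.5033, -0.0465, 0.0763]
tool_rot: [0.707, 0.707, -0.0, 0.0]
ft_force: [-0.3, 0.2, 0.5]
grip_width: 0.0003
grasp_force: 0.0
```

arm_command([
  {"dx": 0.03,"dy": 0,"dz": 0,"wx": 0,"wy": 0,"wz": 0,"grip": 0},
  {"dx": 0.06,"dy": 0,"dz": 0,"wx": 0,"wy": 0,"wz": 0,"grip": 0},
  {"dx": 0.09,"dy": 0,"dz": 0,"wx": 0,"wy": 0,"wz": 0,"grip": 0},
  {"dx": 0.12,"dy": 0,"dz": 0,"wx": 0,"wy": 0,"wz": 0,"grip": 0},
  {"dx": 0.15,"dy": 0,"dz": 0,"wx": 0,"wy": 0,"wz": 0,"grip": 0},
  {"dx": 0.18,"dy": 0,"dz": 0,"wx": 0,"wy": 0,"wz": 0,"grip": 0},
  {"dx": 0.21,"dy": 0,"dz": 0,"wx": 0,"wy": 0,"wz": 0,"grip": 0},
  {"dx": 0.24,"dy": 0,"dz": 0,"wx": 0,"wy": 0,"wz": 0,"grip": 0},
  {"dx": 0.27,"dy": 0,"dz": 0,"wx": 0,"wy": 0,"wz": 0,"grip": 0},
  {"dx": 0.3,"dy": 0,"dz": 0,"wx": 0,"wy": 0,"wz": 0,"grip": 0},
])

```text
clock: 15.8
eef_pos: [0.5032, -0.0435, 0.0763]
tool_rot: [0.707, 0.707, 0.0, -0.0]
ft_force: [0.8, -0.2, -0.1]
grip_width: -0.0002
grasp_force: 0.0
```

```bash
python3 loc.py
```

```text
t 15.80 col 307.98 y 0.0878 n4 | t 15.85 col 307.98 y 0.0878 | v 0.0000
[ 0.5032 -0.0435  0.0763] [0.31 1.58 0.81]
```

arm_command([
  {"dx": 0.03,"dy": 0,"dz": 0,"wx": 0,"wy": 0,"wz": 0,"grip": 0},
  {"dx": 0.06,"dy": 0,"dz": 0,"wx": 0,"wy": 0,"wz": 0,"grip": 0},
  {"dx": 0.09,"dy": 0,"dz": 0,"wx": 0,"wy": 0,"wz": 0,"grip": 0},
  {"dx": 0.12,"dy": 0,"dz": 0,"wx": 0,"wy": 0,"wz": 0,"grip": 0},
  {"dx": 0.15,"dy": 0,"dz": 0,"wx": 0,"wy": 0,"wz": 0,"grip": 0},
  {"dx": 0.18,"dy": 0,"dz": 0,"wx": 0,"wy": 0,"wz": 0,"grip": 0},
  {"dx": 0.21,"dy": 0,"dz": 0,"wx": 0,"wy": 0,"wz": 0,"grip": 0},
  {"dx": 0.24,"dy": 0,"dz": 0,"wx": 0,"wy": 0,"wz": 0,"grip": 0},
])

```text
clock: 16.7
eef_pos: [0.5033, -0.0411, 0.0763]
tool_rot: [0.707, 0.707, 0.0, -0.0]
ft_force: [0.3, 0.6, -0.1]
grip_width: 0.0003
grasp_force: 0.0
```

```bash
python3 loc.py
```

```text
t 16.70 col 307.99 y 0.0878 n4 | t 16.75 col 307.99 y 0.0878 | v -0.0000
[ 0.5032 -0.0411  0.0763] [-0.05 -0.29 -0.6 ]
```

arm_command([
  {"dx": 0.03,"dy": 0,"dz": 0,"wx": 0,"wy": 0,"wz": 0,"grip": 0},
  {"dx": 0.06,"dy": 0,"dz": 0,"wx": 0,"wy": 0,"wz": 0,"grip": 0},
  {"dx": 0.09,"dy": 0,"dz": 0,"wx": 0,"wy": 0,"wz": 0,"grip": 0},
  {"dx": 0.12,"dy": 0,"dz": 0,"wx": 0,"wy": 0,"wz": 0,"grip": 0},
  {"dx": 0.15,"dy": 0,"dz": 0,"wx": 0,"wy": 0,"wz": 0,"grip": 0},
  {"dx": 0.18,"dy": 0,"dz": 0,"wx": 0,"wy": 0,"wz": 0,"grip": 0},
  {"dx": 0.21,"dy": 0,"dz": 0,"wx": 0,"wy": 0,"wz": 0,"grip": 0},
  {"dx": 0.24,"dy": 0,"dz": 0,"wx": 0,"wy": 0,"wz": 0,"grip": 0},
])

```text
clock: 17.6
eef_pos: [0.5033, -0.0387, 0.0763]
tool_rot: [0.707, 0.707, -0.0, 0.0]
ft_force: [-0.5, -0.2, 0.2]
grip_width: 0.0002
grasp_force: 0.0
```

```bash
python3 loc.py
```

```text
t 17.60 col 307.99 y 0.0878 n4 | t 17.65 col 307.98 y 0.0878 | v 0.0001
[ 0.5033 -0.0387  0.0763] [ 0.24  0.62 -0.21]
```

arm_command([
  {"dx": 0.03,"dy": 0,"dz": 0,"wx": 0,"wy": 0,"wz": 0,"grip": 0},
  {"dx": 0.06,"dy": 0,"dz": 0,"wx": 0,"wy": 0,"wz": 0,"grip": 0},
  {"dx": 0.09,"dy": 0,"dz": 0,"wx": 0,"wy": 0,"wz": 0,"grip": 0},
  {"dx": 0.12,"dy": 0,"dz": 0,"wx": 0,"wy": 0,"wz": 0,"grip": 0},
  {"dx": 0.15,"dy": 0,"dz": 0,"wx": 0,"wy": 0,"wz": 0,"grip": 0},
  {"dx": 0.18,"dy": 0,"dz": 0,"wx": 0,"wy": 0,"wz": 0,"grip": 0},
])

```text
clock: 18.3
eef_pos: [0.5032, -0.0369, 0.0763]
tool_rot: [0.707, 0.707, -0.0, -0.0]
ft_force: [0.1, 0.2, -0.2]
grip_width: 0.0001
grasp_force: 0.0
```

```bash
python3 loc.py
```

```text
t 18.30 col 307.16 y 0.0898 n4 | t 18.35 col 307.08 y 0.0900 | v 0.0042
[ 0.5033 -0.0368  0.0763] [ 0.22 -0.15 -0.02]
```

arm_command([
  {"dx": -0.3,"dy": 0,"dz": 0,"wx": 0,"wy": 0,"wz": 0,"grip": 0},
  {"dx": -1,"dy": 0,"dz": 0,"wx": 0,"wy": 0,"wz": 0,"grip": 0},
  {"dx": -2,"dy": 0,"dz": 0,"wx": 0,"wy": 0,"wz": 0,"grip": 0},
  {"dx": -3.5,"dy": 0,"dz": 0,"wx": 0,"wy": 0,"wz": 0,"grip": 0},
  {"dx": -5,"dy": 0,"dz": 0,"wx": 0,"wy": 0,"wz": 0,"grip": 0},
  {"dx": -6.5,"dy": 0,"dz": 0,"wx": 0,"wy": 0,"wz": 0,"grip": 0},
  {"dx": -7.5,"dy": 0,"dz": 0,"wx": 0,"wy": 0,"wz": 0,"grip": 0},
  {"dx": -8,"dy": 0,"dz": 0,"wx": 0,"wy": 0,"wz": 0,"grip": 0},
  {"dx": -8,"dy": 0,"dz": 0,"wx": 0,"wy": 0,"wz": 0,"grip": 0},
  {"dx": -8,"dy": 0,"dz": 0,"wx": 0,"wy": 0,"wz": 0,"grip": 0},
])

```text
clock: 19.4
eef_pos: [0.5032, -0.1168, 0.0762]
tool_rot: [0.707, 0.707, 0.0, -0.0]
ft_force: [0.2, 0.0, 1.0]
grip_width: -0.0005
grasp_force: 0.0
```

arm_command([
  {"dx": 0,"dy": 0,"dz": 0,"wx": 0,"wy": 0,"wz": 0,"grip": 0},
  {"dx": 0,"dy": 0,"dz": 0,"wx": 0,"wy": 0,"wz": 0,"grip": 0},
  {"dx": 0,"dy": 0,"dz": 0,"wx": 0,"wy": 0,"wz": 0,"grip": 0},
  {"dx": 0,"dy": 0,"dz": 0,"wx": 0,"wy": 0,"wz": 0,"grip": 0},
  {"dx": 0,"dy": 0,"dz": 0,"wx": 0,"wy": 0,"wz": 0,"grip": 0},
  {"dx": 0,"dy": 0,"dz": 0,"wx": 0,"wy": 0,"wz": 0,"grip": 0},
  {"dx": 0,"dy": 0,"dz": 0,"wx": 0,"wy": 0,"wz": 0,"grip": 0},
  {"dx": 0,"dy": 0,"dz": 0,"wx": 0,"wy": 0,"wz": 0,"grip": 0},
  {"dx": 0,"dy": 0,"dz": 0,"wx": 0,"wy": 0,"wz": 0,"grip": 0},
  {"dx": 0,"dy": 0,"dz": 0,"wx": 0,"wy": 0,"wz": 0,"grip": 0},
])

```text
clock: 20.4
eef_pos: [0.5033, -0.1169, 0.0763]
tool_rot: [0.707, 0.707, 0.0, 0.0]
ft_force: [-0.5, 0.2, 0.4]
grip_width: -0.0
grasp_force: 0.0
```

arm_command([
  {"dx": 0,"dy": 0,"dz": 0,"wx": 0,"wy": 0,"wz": 0,"grip": 0},
  {"dx": 0,"dy": 0,"dz": 0,"wx": 0,"wy": 0,"wz": 0,"grip": 0},
  {"dx": 0,"dy": 0,"dz": 0,"wx": 0,"wy": 0,"wz": 0,"grip": 0},
  {"dx": 0,"dy": 0,"dz": 0,"wx": 0,"wy": 0,"wz": 0,"grip": 0},
  {"dx": 0,"dy": 0,"dz": 0,"wx": 0,"wy": 0,"wz": 0,"grip": 0},
  {"dx": 0,"dy": 0,"dz": 0,"wx": 0,"wy": 0,"wz": 0,"grip": 0},
  {"dx": 0,"dy": 0,"dz": 0,"wx": 0,"wy": 0,"wz": 0,"grip": 0},
  {"dx": 0,"dy": 0,"dz": 0,"wx": 0,"wy": 0,"wz": 0,"grip": 0},
  {"dx": 0,"dy": 0,"dz": 0,"wx": 0,"wy": 0,"wz": 0,"grip": 0},
  {"dx": 0,"dy": 0,"dz": 0,"wx": 0,"wy": 0,"wz": 0,"grip": 0},
])

```text
clock: 21.4
eef_pos: [0.5033, -0.1169, 0.0763]
tool_rot: [0.707, 0.707, 0.0, 0.0]
ft_force: [0.3, -0.8, 0.4]
grip_width: -0.0003
grasp_force: 0.0
```

```bash
python3 loc.py fin; python3 -c "
import cv2;p=cv2.imread('pics/fin.png');cv2.imwrite('pics/finc.png',cv2.resize(p[165:265,240:400],(800,500),interpolation=cv2.INTER_CUBIC))"
```

```text
t 21.40 col 304.45 y 0.0964 n4 | t 21.45 col 304.45 y 0.0964 | v -0.0001
[ 0.5032 -0.1169  0.0763] [ 0.08 -0.08 -0.76]
```

View pics/finc.png

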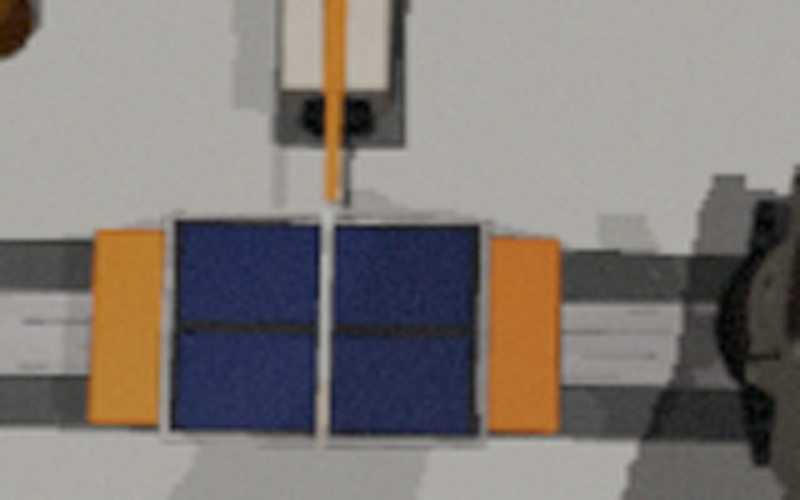

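The index line (crop column 329) now meets the pointer tip (331), within about 2 mm. The carriage is at rest and the hand is clear. I'll wait out the standing time.

arm_command([
  {"dx": 0,"dy": 0,"dz": 0,"wx": 0,"wy": 0,"wz": 0,"grip": 0},
  {"dx": 0,"dy": 0,"dz": 0,"wx": 0,"wy": 0,"wz": 0,"grip": 0},
  {"dx": 0,"dy": 0,"dz": 0,"wx": 0,"wy": 0,"wz": 0,"grip": 0},
  {"dx": 0,"dy": 0,"dz": 0,"wx": 0,"wy": 0,"wz": 0,"grip": 0},
  {"dx": 0,"dy": 0,"dz": 0,"wx": 0,"wy": 0,"wz": 0,"grip": 0},
  {"dx": 0,"dy": 0,"dz": 0,"wx": 0,"wy": 0,"wz": 0,"grip": 0},
  {"dx": 0,"dy": 0,"dz": 0,"wx": 0,"wy": 0,"wz": 0,"grip": 0},
  {"dx": 0,"dy": 0,"dz": 0,"wx": 0,"wy": 0,"wz": 0,"grip": 0},
  {"dx": 0,"dy": 0,"dz": 0,"wx": 0,"wy": 0,"wz": 0,"grip": 0},
  {"dx": 0,"dy": 0,"dz": 0,"wx": 0,"wy": 0,"wz": 0,"grip": 0},
])

```text
clock: 22.5
eef_pos: [0.5032, -0.1169, 0.0763]
tool_rot: [0.707, 0.707, -0.0, -0.0]
ft_force: [0.0, -0.4, -0.9]
grip_width: 0.0003
grasp_force: 0.0
```

arm_command([
  {"dx": 0,"dy": 0,"dz": 0,"wx": 0,"wy": 0,"wz": 0,"grip": 0},
  {"dx": 0,"dy": 0,"dz": 0,"wx": 0,"wy": 0,"wz": 0,"grip": 0},
  {"dx": 0,"dy": 0,"dz": 0,"wx": 0,"wy": 0,"wz": 0,"grip": 0},
  {"dx": 0,"dy": 0,"dz": 0,"wx": 0,"wy": 0,"wz": 0,"grip": 0},
  {"dx": 0,"dy": 0,"dz": 0,"wx": 0,"wy": 0,"wz": 0,"grip": 0},
  {"dx": 0,"dy": 0,"dz": 0,"wx": 0,"wy": 0,"wz": 0,"grip": 0},
  {"dx": 0,"dy": 0,"dz": 0,"wx": 0,"wy": 0,"wz": 0,"grip": 0},
  {"dx": 0,"dy": 0,"dz": 0,"wx": 0,"wy": 0,"wz": 0,"grip": 0},
  {"dx": 0,"dy": 0,"dz": 0,"wx": 0,"wy": 0,"wz": 0,"grip": 0},
  {"dx": 0,"dy": 0,"dz": 0,"wx": 0,"wy": 0,"wz": 0,"grip": 0},
])

```text
clock: 23.5
eef_pos: [0.5033, -0.1169, 0.0763]
tool_rot: [0.707, 0.707, 0.0, -0.0]
ft_force: [-0.1, -0.5, 0.0]
grip_width: -0.0001
grasp_force: 0.0
```

arm_command([
  {"dx": 0,"dy": 0,"dz": 0,"wx": 0,"wy": 0,"wz": 0,"grip": 0},
  {"dx": 0,"dy": 0,"dz": 0,"wx": 0,"wy": 0,"wz": 0,"grip": 0},
  {"dx": 0,"dy": 0,"dz": 0,"wx": 0,"wy": 0,"wz": 0,"grip": 0},
  {"dx": 0,"dy": 0,"dz": 0,"wx": 0,"wy": 0,"wz": 0,"grip": 0},
  {"dx": 0,"dy": 0,"dz": 0,"wx": 0,"wy": 0,"wz": 0,"grip": 0},
  {"dx": 0,"dy": 0,"dz": 0,"wx": 0,"wy": 0,"wz": 0,"grip": 0},
  {"dx": 0,"dy": 0,"dz": 0,"wx": 0,"wy": 0,"wz": 0,"grip": 0},
  {"dx": 0,"dy": 0,"dz": 0,"wx": 0,"wy": 0,"wz": 0,"grip": 0},
  {"dx": 0,"dy": 0,"dz": 0,"wx": 0,"wy": 0,"wz": 0,"grip": 0},
  {"dx": 0,"dy": 0,"dz": 0,"wx": 0,"wy": 0,"wz": 0,"grip": 0},
])

```text
clock: 24.5
eef_pos: [0.5032, -0.1169, 0.0763]
tool_rot: [0.707, 0.707, 0.0, -0.0]
ft_force: [-0.1, -0.6, -0.7]
grip_width: -0.0
grasp_force: 0.0
```

arm_command([
  {"dx": 0,"dy": 0,"dz": 0,"wx": 0,"wy": 0,"wz": 0,"grip": 0},
  {"dx": 0,"dy": 0,"dz": 0,"wx": 0,"wy": 0,"wz": 0,"grip": 0},
  {"dx": 0,"dy": 0,"dz": 0,"wx": 0,"wy": 0,"wz": 0,"grip": 0},
  {"dx": 0,"dy": 0,"dz": 0,"wx": 0,"wy": 0,"wz": 0,"grip": 0},
  {"dx": 0,"dy": 0,"dz": 0,"wx": 0,"wy": 0,"wz": 0,"grip": 0},
  {"dx": 0,"dy": 0,"dz": 0,"wx": 0,"wy": 0,"wz": 0,"grip": 0},
])

```text
clock: 25.1
eef_pos: [0.5032, -0.1169, 0.0763]
tool_rot: [0.707, 0.707, -0.0, -0.0]
ft_force: [-0.1, 0.5, 0.1]
grip_width: -0.0001
grasp_force: 0.0
```

```bash
python3 loc.py; python3 -c "
from workcell import job; print(job.job_done())"
```

```text
t 25.10 col 304.45 y 0.0964 n4 | t 25.15 col 304.45 y 0.0964 | v -0.0003
[ 0.5032 -0.1169  0.0763] [-0.38  0.09  0.56]
the job is handed in; nothing more can be done
None
```

The job is handed in at about 25 s: the carriage stands still with its index line about 2 mm from the orange pointer (12 mm allowed), after more than 3.5 s at rest with the hand clear.

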